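Put the pillar candles back on their holders

TASK

The dresser top has been dusted, so put the four ivory pillar candles back: the square one on the square iron tray, lined up with it, and the three round ones on the three round iron holders by size, thickest on the widest dish, middle on the middle, thinnest on the narrowest. Set each one down, do not drop it, so that it stands upright and flat on the dish inside the rim, with the holders left standing on the dresser. Leave the perfume bottle and the lidded glass jar where they stand.

Things in the scene. Friction and masses are not known exactly. Their poses are not given: they have to be found in the camera images.
- candle_large: Loose thick round pillar candle of ivory wax, standing upright: 66 mm across, 90 mm tall, with a soft 8 mm wick stub above that which may be ignored. Origin: centre of its underside, z up. About 0.28 kg.
- candle_medium: Loose middling round pillar candle of ivory wax, standing upright: 48 mm across, 90 mm tall, with a soft 8 mm wick stub above that which may be ignored. Origin: centre of its underside, z up. About 0.15 kg.
- candle_small: Loose thin, short round pillar candle of ivory wax, standing upright: 30 mm across, 70 mm tall, with a soft 8 mm wick stub above that which may be ignored. Origin: centre of its underside, z up. About 0.045 kg.
- candle_square: Loose square pillar candle of ivory wax, standing upright: 46 x 46 mm, 80 mm tall, flat sides facing its own x and y axes, with an 8 mm wick stub that may be ignored. About 0.15 kg. Origin: centre of its underside, z up.
- holder_large: Round candle plate on a low foot, dark iron, heavy, standing loose on the dresser: the widest and lowest of the three round holders. Its flat round dish is 82 mm across inside the rim and 90 mm outside; the dish floor is 20 mm and the top of the rim 26 mm above the dresser top; foot 80 mm across. Origin: centre of its underside, z up.
- holder_medium: Round candle dish on a short stem and foot, dark iron, heavy, standing loose on the dresser: the middle one of the three round holders. Its flat round dish is 64 mm across inside the rim and 72 mm outside; the dish floor is 45 mm and the top of the rim 51 mm above the dresser top; foot 72 mm across. Origin: centre of its underside, z up.
- holder_small: Round candle dish on a stem and foot, dark iron, heavy, standing loose on the dresser: the narrowest and tallest of the three round holders. Its flat round dish is 46 mm across inside the rim and 54 mm outside; the dish floor is 70 mm and the top of the rim 76 mm above the dresser top; foot 68 mm across. Origin: centre of its underside, z up.
- holder_square: Square candle tray, dark iron, heavy, on four small feet, standing loose on the dresser: 62 x 62 mm inside the rim, 70 x 70 mm outside, sides along its own x and y axes; tray floor 20 mm, top of rim 26 mm above the dresser top. Origin: centre of its underside, z up.
- perfume: Bystander: rectangular amber glass perfume bottle, 36 mm (x) by 58 mm (y), 102 mm tall with its round brass cap. Origin: centre of its underside, z up.
- jar: Bystander: round amber glass jar with a steel lid and a small ball knob, 76 mm across, 101 mm tall. Origin: centre of its underside, z up. Besides these a matchbox and a blue ring dish, each only 16 mm high, lie among the candles; the other things (books, clock, picture, plant, chest, brush, mirror, glasses case) stand around the edge of the dresser top, clear of candles and holders.
Things that resemble listed ones, but are neither listed nor needed, are in the scene too. Leave any pink or turquoise look-alike of the candle_medium alone.

How it is judged:
By the outcome, as a careful person would: the job done as asked, in the order asked, and still so for the second after the job is handed in, with the robot touching nothing.
It also fails if it takes over 115 s, if anything falls off the work surface, if the arm or the gripper's body presses on something with over 40 N, if the wrist force passes 120 N, or if a joint passes its speed limit or range.

ROBOT

A 6-joint arm with a two-finger parallel gripper is mounted at the origin on the work surface. World frame = base frame: x ahead of the robot, y to its left, z up, the work surface at z = 0. Lengths are in m, angles in rad, forces in N, time in s.
With the tool pointing down it reaches from about 0.35 to 0.925 m from the base axis. Payload 6.4 kg.
Tool frame: the origin (TCP) lies at the centre of the arm's flange, where the gripper is bolted on; the fingertips stand 199 mm ahead of it and the grasp point (between the pads) lies 180 mm ahead of it (r.tcp_to_grasp is the distance from the TCP to the grasp point, in m); z points along the fingers, y is the line along which they close (so a half turn about z gives the same grasp; the last joint's range is limited). The gripper opens to 94 mm and grips with 3 to 60 N. Pads are 16 mm wide; open, the fingers measure 119 mm over their backs; the gripper's body (75 mm by 177 mm) begins 78 mm behind the grasp point.
Start: joints at [-1.345, 0.245, 1.558, -0, 1.339, -0.174], TCP at [0.253, -0.599, 0.405] pointing down, gripper open.
Joint ranges: [-3.13, 3.13], [-1.02, 2.26], [0.13, 2.54], [-0.95, 4.09], [0.21, 2.88], [-2.74, 2.74]. Speed limits (rad/s): [2.57, 2.57, 3.14, 3.14, 3.14, 3.14].

INTERFACE

Orientations are given as a unit quaternion [w, x, y, z].
In Python, from cell import sensors, cams, sign_off, r gives the robot as it stands.
- The arm moves only by the tool play_rows, never from a script. Its argument "deltas" is a list of rows, each a list of 2 entries, a list of its own where there are three numbers: the shift along the tool's x, y, z scaled (see below), then the turn, a rotation vector about the tool's x, y, z scaled (see below). In form: [[[x, y, z], [wx, wy, wz]], ...]. A call has 1 to 12 rows; each row is the pose to reach, as a shift and turn from the pose commanded when the call began, along the tool's axes at that moment; what a row does not reach only later rows make up. The controller multiplies each number of a shift by 0.5 m and each number of a turn by 60 degrees. A row lasts 1/12 s, in which the tool goes at most 41.7 mm and 7.16 degrees, less where a joint would pass 70% of its speed; a pose out of reach is approached as far as the arm can. A call with a number of a shift or a turn outside -1 to 1 is refused whole. A call with a gripper value outside its range is refused whole. "grip" is the opening, from 0 (shut) to 1 (fully open), set as the call begins (left out, the last holds). The fingers move at their own pace and stop on an object; "force" is the grip in N (left out, the last holds). Time passes only in rows, so rows that repeat a pose let the fingers close. It gives the time, the measured TCP pose, the force, the opening and the grip force at its end, in the units of the state.
- sensors.observe(): the state, without advancing time (a new reading comes with each control period).
- cams.read_camera(name): name is "scene" or "side" or "wrist"; returns a dict with "img" (400x640x3 uint8, blue, green, red), "fx", "fy", "cx", "cy" (pixels), "k1" (the pictures are not rectified: a ray, as slopes to the right and down, at radius r is drawn at 1 + k1 r^2 times it, then the intrinsics apply), "extrinsics" (4x4, takes a point from camera to world coordinates). Camera axes: x right, y down, z forward; pixel columns grow to the right and rows downward; lengths in m; the calibration is good to about 2 mm. A picture is of the moment at which its call begins. There is no depth.
- sign_off(): hands the job in; it is judged then, once.
The state is a dict: "clock": time; "q": joint angles; "qd": joint speeds; "joint_efforts": joint torques, N m; "tool_pos": TCP position; "tcp_rot": TCP orientation; "force": force on the tool from outside, world axes, zero at the start; "moment": the same for the moment, N m; "opening": opening from 0.0 (shut) to 1.0 (fully open); "grip_force": force on a finger pad.
Only numpy, scipy, OpenCV 4.12 (cv2) and the standard library are available. Lean on these libraries where they do the work, as an engineer would, in place of code of your own. Each camera call takes 0.05 s, during which the arm holds its last target. There are 200 camera calls.

## Working session

There is one attempt and no reset: what is moved stays moved. The work goes in short steps, Python scripts to look and compute and a tool call to move; the robot and the scene stay as the last step left them, time stands still between calls to the robot, and variables do not carry over. Pictures are saved under pics/ and viewed, at most 14 in all, crops included, and the job is handed in when it is done.

Besides the shell and the picture viewer there is one more tool, called after "Emit:" by a JSON object that holds its "method" and its "body", one argument or row to a line. play_rows: Moves the arm, as the interface text tells. Its arguments: {"type":"object","properties":{"deltas":{"type":"array"},"grip":{"type":"number"},"force":{"type":"number"}},"required":["deltas"]}

```bash
ls; mkdir -p pics; python3 - <<'E'
from cell import sensors, cams, r
import cv2
for n in ("scene","side","wrist"):
    d=cams.read_camera(n); cv2.imwrite(f"pics/{n}0.png",d["img"])
    print(n,d["fx"],d["fy"],d["cx"],d["cy"],d["k1"]);print(d["extrinsics"])
print(sensors.observe()); print(r.tcp_to_grasp)
E
```

```text
pics
scene 373.2791324424292 373.2791324424292 315.06729018532536 203.18914940766933 -0.04059946319274809
[[ 0.34147233  0.69737155 -0.63013456  1.20082079]
 [ 0.93987722 -0.24961974  0.23306824 -0.26442882]
 [ 0.00524114 -0.67183547 -0.74068186  0.84642613]
 [ 0.          0.          0.          1.        ]]
side 390.9535885791238 390.9535885791238 323.74429226977526 205.05097944904432 0.00036944014224563163
[[-0.9753765  -0.11091102  0.19062903  0.34840537]
 [-0.21961521  0.56777932 -0.7933447   0.70747196]
 [-0.02024455 -0.81567481 -0.57815635  0.55312862]
 [ 0.          0.          0.          1.        ]]
wrist 285.01483766419324 285.01483766419324 322.45278029538633 194.18194077708017 -0.03590401267871456
[[ 0.38969953 -0.89575959 -0.21389025  0.31433275]
 [-0.92094128 -0.37934611 -0.08923953 -0.57334027]
 [-0.00120127  0.23175696 -0.97277298  0.38441156]
 [ 0.          0.          0.          1.        ]]
{'clock': 0.15, 'q': array([-1.34510905e+00,  2.45637111e-01,  1.55873513e+00,  1.68027719e-05,
        1.33870927e+00, -1.74073594e-01]), 'qd': array([-0.00154663, -0.00259702, -0.00329417,  0.00141108, -0.00058456,
       -0.00129467]), 'joint_efforts': array([-6.73398499e-04, -4.16266000e+01, -3.14982033e+01,  6.84827263e-02,
        3.16354609e-02, -8.52617381e-05]), 'tool_pos': array([ 0.25296171, -0.59856849,  0.40380825]), 'tcp_rot': array([-7.44391537e-04,  9.80090438e-01,  1.98550192e-01, -1.10372448e-05]), 'force': array([-0.3871806 , -0.4761351 , -0.32186868]), 'moment': array([ 0.0261069 , -0.01455969, -0.01886875]), 'grip_force': 0.0, 'opening': 0.9996047379474482}
0.1804
```

View pics/scene0.png

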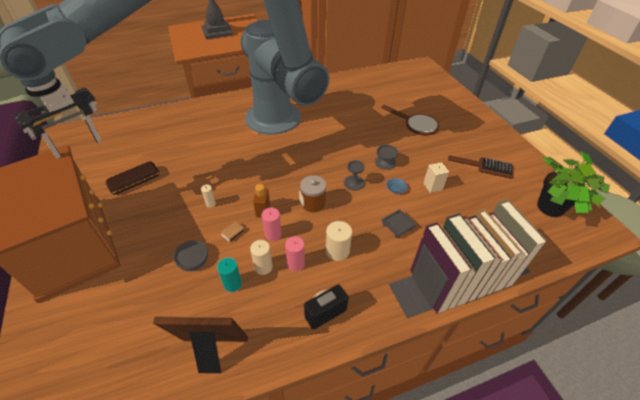

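View pics/side0.png

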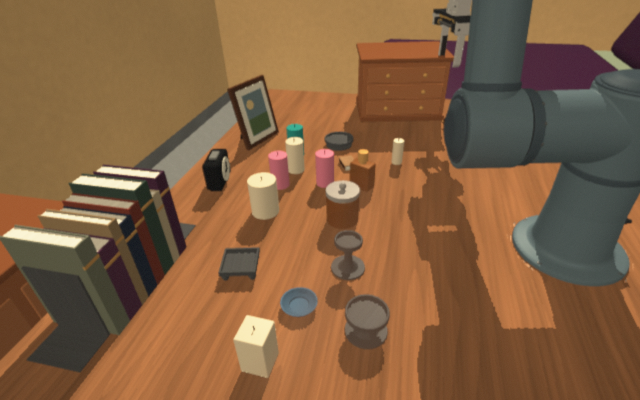

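Scene view. Ivory candidates:
- large (338,240)
- medium (261,257)
- small (208,195)
- square (436,177)

Look-alikes: pink (271,224) and (295,253), turquoise (230,275). The jar (313,193) and perfume (261,200) are amber.

Holders:
- large (191,255)
- medium (386,156)
- small (355,173)
- square (398,222)

In the side view the square candle is at (257,347), large (264,196), medium (294,156) and small (398,152).

```bash
cat > h.py <<'E'
import numpy as np, cv2
from cell import sensors, cams, r
from scipy.spatial.transform import Rotation as R
def ray(d,uv):
    uv=np.atleast_2d(np.float64(uv)); K=np.array([[d["fx"],0,d["cx"]],[0,d["fy"],d["cy"]],[0,0,1]])
    p=cv2.undistortPoints(uv[:,None],K,np.array([d["k1"],0,0,0.]))[:,0]
    E=d["extrinsics"]; return E[:3,3], np.c_[p,np.ones(len(p))]@E[:3,:3].T
def plane(d,uv,z):
    o,v=ray(d,uv); return (o+v*((z-o[2])/v[:,2])[:,None])[:,:2]
def project(d,P):
    E=np.linalg.inv(d["extrinsics"]);P=np.atleast_2d(P).astype(float)
    K=np.array([[d["fx"],0,d["cx"]],[0,d["fy"],d["cy"]],[0,0,1]])
    return cv2.projectPoints(P[:,None],cv2.Rodrigues(E[:3,:3])[0],E[:3,3],K,np.array([d["k1"],0,0,0.]))[0][:,0]
def blobs(mask,amin=60):
    c,_=cv2.findContours(mask.astype(np.uint8),cv2.RETR_EXTERNAL,cv2.CHAIN_APPROX_NONE)
    return [x for x in c if cv2.contourArea(x)>amin]
def circ(P):
    A=np.c_[2*P,np.ones(len(P))];s=np.linalg.lstsq(A,(P**2).sum(1),rcond=None)[0]
    return s[:2],np.sqrt(s[2]+s[:2]@s[:2])
E
python3 - <<'E'
from h import *
pts={"sq":((436,177),(257,347),.04),"L":((338,240),(264,196),.045),"M":((261,257),(294,156),.045),"S":((208,195),(398,152),.035),
"hL":((191,255),(339,141),.022),"hM":((386,152),(366,313),.05),"hS":((355,168),(349,241),.075),"hsq":((398,222),(240,263),.022),"perf":((261,198),(363,165),.07),"jar":((313,184),(342,192),.09),"pink1":((271,224),(325,168),.045),"pink2":((295,253),(278,170),.045),"turq":((230,275),(295,135),.045)}
a=cams.read_camera("scene");b=cams.read_camera("side")
for k,(p,q,z) in pts.items(): print(k,plane(a,p,z).round(3),plane(b,q,z).round(3))
for n,d in(("scene",a),("side",b)):
    h=cv2.cvtColor(d["img"],cv2.COLOR_BGR2HSV)
    m=(h[...,0]>15)&(h[...,0]<35)&(h[...,1]<110)&(h[...,2]>120)
    for c in blobs(m,30): print(n,cv2.boundingRect(c),cv2.contourArea(c))
E
```

```text
sq [[0.538 0.384]] [[0.535 0.384]]
L [[0.664 0.   ]] [[0.661 0.001]]
M [[ 0.647 -0.206]] [[ 0.647 -0.201]]
S [[ 0.371 -0.3  ]] [[ 0.371 -0.295]]
hL [[ 0.563 -0.379]] [[ 0.552 -0.36 ]]
hM [[0.388 0.285]] [[0.382 0.295]]
hS [[0.449 0.143]] [[0.434 0.156]]
hsq [[0.648 0.194]] [[0.641 0.201]]
perf [[ 0.47  -0.158]] [[ 0.45  -0.142]]
jar [[ 0.485 -0.007]] [[0.473 0.017]]
pink1 [[ 0.551 -0.153]] [[ 0.549 -0.153]]
pink2 [[ 0.665 -0.121]] [[ 0.667 -0.12 ]]
turq [[ 0.673 -0.292]] [[ 0.681 -0.33 ]]
scene (422, 301, 218, 99) 7451.5
scene (318, 293, 16, 12) 84.0
scene (251, 240, 21, 34) 500.5
scene (430, 225, 39, 87) 580.5
scene (326, 222, 25, 38) 765.0
scene (449, 215, 51, 93) 1380.5
scene (471, 200, 75, 97) 2089.5
scene (596, 190, 44, 48) 898.0
scene (201, 185, 14, 22) 169.0
scene (424, 163, 25, 29) 461.0
scene (409, 115, 28, 17) 321.0
scene (54, 107, 26, 14) 67.0
scene (485, 99, 54, 25) 657.5
scene (0, 95, 26, 9) 74.5
scene (54, 65, 22, 33) 275.0
scene (522, 24, 37, 18) 176.0
scene (1, 0, 36, 25) 471.0
side (379, 328, 7, 12) 30.5
side (234, 315, 44, 63) 2002.5
side (348, 301, 38, 27) 626.0
side (351, 258, 13, 19) 69.0
side (339, 237, 20, 10) 55.0
side (91, 237, 17, 15) 105.5
side (0, 226, 88, 23) 868.5
side (41, 208, 85, 17) 651.5
side (66, 195, 67, 13) 296.0
side (326, 181, 34, 21) 493.5
side (71, 175, 71, 16) 557.5
side (247, 172, 32, 48) 1156.0
side (96, 166, 63, 12) 317.0
side (222, 157, 8, 23) 111.5
side (392, 138, 13, 27) 236.0
side (286, 137, 18, 37) 531.5
side (153, 102, 84, 87) 2087.0
side (235, 81, 40, 63) 1414.0
side (594, 50, 37, 20) 249.0
side (440, 25, 10, 16) 58.5
side (453, 23, 16, 43) 303.0
side (446, 0, 26, 15) 309.5
```

View pics/wrist0.png

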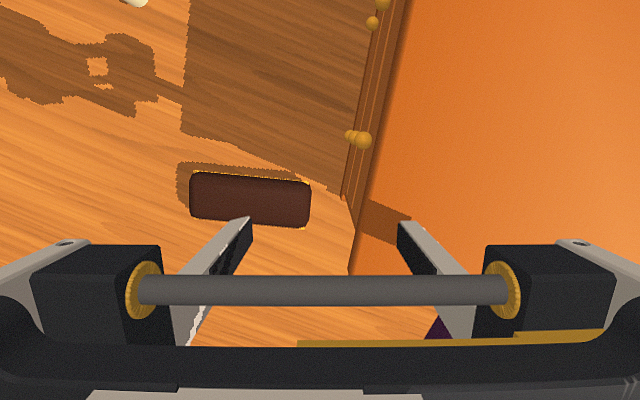

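The wrist view shows the glasses case at (250,198) and the tip of the small candle at (133,2). Image up is tool +x, and the fingers cover the lower half.

The two views agree on candle positions, so next I move over the scene for close looks.

Emit:
{"method": "play_rows", "body": {
  "deltas": [
    [[0.71, -0.67, -0.09], [0, 0, 0]],
    [[0.71, -0.67, -0.09], [0, 0, 0]],
    [[0.71, -0.67, -0.09], [0, 0, 0]],
    [[0.71, -0.67, -0.09], [0, 0, 0]],
    [[0.71, -0.67, -0.09], [0, 0, 0]],
    [[0.71, -0.67, -0.09], [0, 0, 0]],
    [[0.71, -0.67, -0.09], [0, 0, 0]],
    [[0.71, -0.67, -0.09], [0, 0, 0]],
    [[0.71, -0.67, -0.09], [0, 0, 0]],
    [[0.71, -0.67, -0.09], [0, 0, 0]],
    [[0.71, -0.67, -0.09], [0, 0, 0]],
    [[0.71, -0.67, -0.09], [0, 0, 0]]
  ],
  "grip": 1
}}

```text
clock: 1.25
tool_pos: [0.4501, -0.1493, 0.4502]
tcp_rot: [0.0, 0.98, 0.199, 0.0]
force: [-0.1, -1.1, -0.8]
opening: 1.002
grip_force: 0.0
```

```bash
python3 - <<'E'
from h import *
d=cams.read_camera("wrist"); cv2.imwrite("pics/w1.png",d["img"]); np.save("w1.npy",d,allow_pickle=True)
s=sensors.observe(); print(s["clock"],s["tool_pos"],s["tcp_rot"])
E
```

```text
1.3 [ 0.45121989 -0.14629453  0.45071804] [-7.15208711e-04  9.79536602e-01  2.01258868e-01  1.54975675e-03]
```

Emit:
{"method": "play_rows", "body": {
  "deltas": [
    [[0.23, -0.71, 0], [0, 0, 0]],
    [[0.23, -0.71, 0], [0, 0, 0]],
    [[0.23, -0.71, 0], [0, 0, 0]],
    [[0.23, -0.71, 0], [0, 0, 0]],
    [[0.23, -0.71, 0], [0, 0, 0]],
    [[0.23, -0.71, 0], [0, 0, 0]],
    [[0.23, -0.71, 0], [0, 0, 0]],
    [[0.23, -0.71, 0], [0, 0, 0]],
    [[0.23, -0.71, 0], [0, 0, 0]],
    [[0.23, -0.71, 0], [0, 0, 0]],
    [[0.23, -0.71, 0], [0, 0, 0]]
  ]
}}

```text
clock: 2.22
tool_pos: [0.4168, 0.2214, 0.4495]
tcp_rot: [0.0, 0.98, 0.201, -0.0]
force: [0.0, -1.2, 0.3]
opening: 1.0
grip_force: 0.0
```

```bash
python3 - <<'E'
from h import *
d=cams.read_camera("wrist"); cv2.imwrite("pics/w2.png",d["img"]); np.save("w2.npy",d,allow_pickle=True)
s=sensors.observe(); print(s["clock"],s["tool_pos"],s["tcp_rot"])
E
```

```text
2.2667 [0.41715665 0.22014198 0.44947243] [ 2.33214674e-04  9.79917442e-01  1.99403354e-01 -2.32579366e-04]
```

View pics/w1.png

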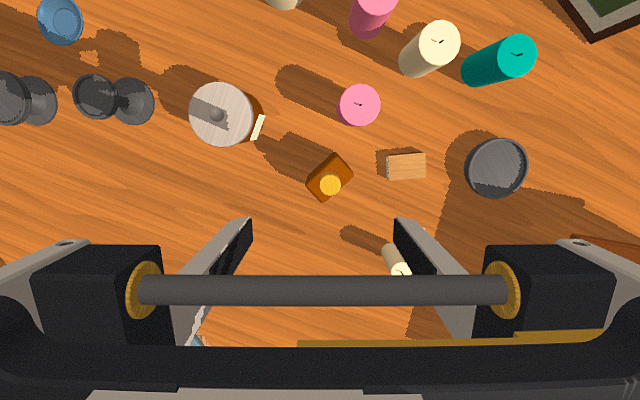

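View pics/w2.png

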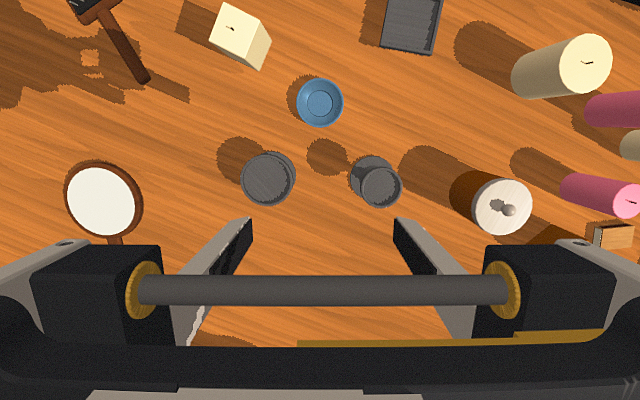

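w1 shows the ivory medium top at (437,40) beside pink and turquoise, the large dish at (496,167), and the small candle at (400,268). w2 shows the square candle top at (233,30), the tray at (411,22) cut off at the edge, medium dish (268,180), small dish (380,187), and the large candle top at (585,63).

```bash
cat >> h.py <<'E'
def ransac(P,rad,tol=.0015,n=3000):
    rng=np.random.default_rng(0);best=(0,None)
    for _ in range(n):
        try:c,rr=circ(P[rng.choice(len(P),3,False)])
        except Exception: continue
        if abs(rr-rad)>.003: continue
        k=abs(np.linalg.norm(P-c,axis=1)-rr)<tol
        if k.sum()>best[0]: best=(k.sum(),k)
    if best[1] is None: return None
    c,rr=circ(P[best[1]]); return c.round(4),round(rr,4),best[0],len(P)
E
python3 - <<'E'
from h import *
L=lambda n:np.load(n,allow_pickle=True).item()
w1,w2=L("w1.npy"),L("w2.npy")
for n,d,ps in(("w1",w1,[(437,40),(415,65),(497,165),(440,190),(400,270)]),("w2",w2,[(233,30),(255,55),(225,55),(585,63),(540,75),(411,20),(268,180),(380,187),(230,150)])):
    h=cv2.cvtColor(d["img"],cv2.COLOR_BGR2HSV)
    print(n,[(p,h[p[1],p[0]].tolist()) for p in ps])
    top=(h[...,1]<100)&(h[...,2]>225); 
    for c in blobs(top,150):
        P=plane(d,c[:,0],.09); print(" bright",cv2.boundingRect(c),[x.round(4) if hasattr(x,'round') else x for x in circ(P)],ransac(P,.033),ransac(P,.024), plane(d,cv2.boxPoints(cv2.minAreaRect(c)),.08).round(4).tolist() if n=="w2" else "")
    dark=(h[...,1]<70)&(h[...,2]<130); dark[215:]=0
    for c in blobs(dark,300):
        x,y,w,hh=cv2.boundingRect(c); print(" dark",(x,y,w,hh))
        for z,rad in((.026,.045),(.051,.036),(.076,.027)): print("   ",ransac(plane(d,c[:,0],z),rad))
E
```

```text
w1 [((437, 40), [26, 50, 255]), ((415, 65), [18, 92, 133]), ((497, 165), [17, 16, 115]), ((440, 190), [14, 189, 218]), ((400, 270), [23, 72, 255])]
 bright (391, 262, 21, 13) [array([ 0.3838, -0.2907]), np.float64(0.0104)] (array([ 0.3967, -0.2862]), np.float64(0.0217), np.int64(20), 56) (array([ 0.3963, -0.2877]), np.float64(0.0211), np.int64(20), 56) 
 bright (341, 85, 40, 40) [array([ 0.5521, -0.1542]), np.float64(0.0212)] (array([ 0.554 , -0.1537]), np.float64(0.024), np.int64(45), 158) (array([ 0.5513, -0.1544]), np.float64(0.0218), np.int64(125), 158) 
 bright (419, 20, 42, 46) [array([ 0.6467, -0.2075]), np.float64(0.0229)] (array([ 0.6468, -0.2075]), np.float64(0.0228), np.int64(36), 122) (array([ 0.6467, -0.2075]), np.float64(0.0229), np.int64(122), 122) 
 bright (359, 0, 38, 15) [array([ 0.6566, -0.1268]), np.float64(0.0129)] (array([ 0.6745, -0.1168]), np.float64(0.0262), np.int64(43), 121) (array([ 0.6654, -0.1242]), np.float64(0.0214), np.int64(55), 121) 
 dark (464, 138, 65, 61)
    (array([ 0.5576, -0.3805]), np.float64(0.0442), np.int64(135), 180)
    (array([ 0.5551,
[... 2231 characters left out ...]
3394]]
 dark (350, 156, 52, 52)
    (array([0.4297, 0.1472]), np.float64(0.0418), np.int64(57), 142)
    (array([0.4391, 0.1507]), np.float64(0.0368), np.int64(67), 142)
    (array([0.4443, 0.1644]), np.float64(0.0274), np.int64(82), 142)
 dark (240, 152, 56, 54)
    (array([0.3812, 0.2939]), np.float64(0.0416), np.int64(77), 152)
    (array([0.3829, 0.2887]), np.float64(0.035), np.int64(106), 152)
    (array([0.3976, 0.282 ]), np.float64(0.0295), np.int64(70), 152)
 dark (379, 0, 65, 56)
    (array([0.6325, 0.1828]), np.float64(0.0427), np.int64(54), 207)
    (array([0.6264, 0.1947]), np.float64(0.0335), np.int64(72), 207)
    (array([0.6188, 0.2029]), np.float64(0.0273), np.int64(62), 207)
```

Emit:
{"method": "play_rows", "body": {
  "deltas": [
    [[0.19, -0.21, 0.04], [0, 0, 0]],
    [[0.19, -0.21, 0.04], [0, 0, 0]],
    [[0.19, -0.21, 0.04], [0, 0, 0]],
    [[0.19, -0.21, 0.04], [0, 0, 0]],
    [[0.19, -0.21, 0.04], [0, 0, 0]],
    [[0.19, -0.21, 0.04], [0, 0, 0]]
  ]
}}

```text
clock: 2.77
tool_pos: [0.4649, 0.3524, 0.4291]
tcp_rot: [0.0, 0.98, 0.198, -0.001]
force: [-0.1, -0.8, -0.6]
opening: 0.999
grip_force: 0.0
```

```bash
python3 - <<'E'
from h import *
d=cams.read_camera("wrist"); cv2.imwrite("pics/w3.png",d["img"]); np.save("w3.npy",d,allow_pickle=True)
s=sensors.observe(); print(s["clock"],s["tool_pos"],s["tcp_rot"])
h=cv2.cvtColor(d["img"],cv2.COLOR_BGR2HSV)
ivory=(h[...,1]<120)&(h[...,2]>120); ivory[230:]=0
for c in blobs(ivory,500): 
    x,y,w,hh=cv2.boundingRect(c); print("iv",(x,y,w,hh))
dark=(h[...,1]<70)&(h[...,2]<130); dark[215:]=0
for c in blobs(dark,600):
    b=cv2.boundingRect(c); print("dark",b)
    q=cv2.minAreaRect(np.float32(plane(d,c[:,0],.026))); print(q)
c=d["img"][0:240,150:550]; cv2.imwrite("pics/w3c.png",cv2.resize(c,None,fx=2,fy=2,interpolation=cv2.INTER_CUBIC))
E
```

```text
2.8167 [0.46464856 0.35192882 0.4294865 ] [ 3.25794826e-04  9.80285660e-01  1.97584991e-01 -3.00493893e-04]
iv (369, 149, 48, 48)
iv (577, 120, 63, 52)
iv (297, 89, 53, 54)
dark (453, 64, 69, 64)
((0.6453769207000732, 0.19586123526096344), (0.06998120248317719, 0.07577445358037949), 13.778327941894531)
dark (108, 0, 75, 84)
((0.5370892882347107, 0.6224355697631836), (0.09372436255216599, 0.0548897460103035), 51.69137191772461)
```

View pics/w3c.png

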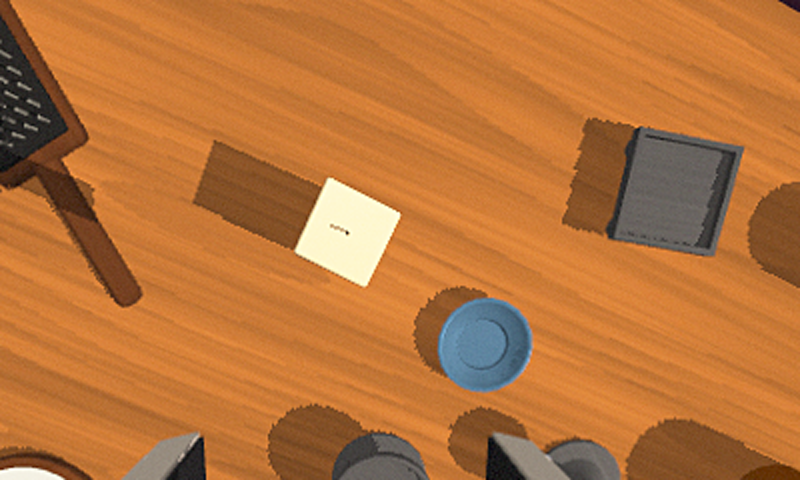

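The crop shows the square candle's top face at crop (348,232), full-frame (324,116), seen from straight above. The tray rim corners are at crop (640,128), (743,147), (713,255) and (612,238), with the blue ring dish at (485,343).

```bash
cat >> h.py <<'E'
def pose():
    s=sensors.observe(); q=s["tcp_rot"]; M=R.from_quat(q[[1,2,3,0]]).as_matrix(); return s,M
def go(xy,grasp_z=None,az=None):
    """tool-frame shift units & turn units for tcp target (xy, grasp point z, tool-x azimuth deg)"""
    s,M=pose(); p=s["tool_pos"]; z=p[2] if grasp_z is None else grasp_z+r.tcp_to_grasp
    t=M.T@(np.array([*xy,z])-p)/.5
    cur=np.degrees(np.arctan2(M[1,0],M[0,0])); print("az",cur.round(2),"shift",t.round(3),"dist",np.linalg.norm(t*.5).round(3),"clk",s["clock"])
    if az is not None: print("turn wz",round(-((az-cur+180)%360-180)/60,4))
E
python3 - <<'E'
from h import *
d=np.load("w3.npy",allow_pickle=True).item()
h=cv2.cvtColor(d["img"],cv2.COLOR_BGR2HSV)
iv=(h[...,1]<120)&(h[...,2]>120)
for c in blobs(iv,500):
    if cv2.boundingRect(c)[0]==297: 
        P=np.float32(plane(d,c[:,0],.08)); print("cand",cv2.minAreaRect(P))
def edges(uv,z):
    P=plane(d,np.array(uv)/2+[150,0],z); e=np.roll(P,-1,0)-P
    print(P.mean(0).round(4),np.linalg.norm(e,axis=1).round(4),(np.degrees(np.arctan2(e[:,1],e[:,0]))%90).round(1))
edges([(640,128),(743,147),(713,255),(612,238)],.026)
edges([(327,178),(400,213),(367,287),(295,254)],.08)
dk=(h[...,1]<70)&(h[...,2]<130);dk[215:]=0
for c in blobs(dk,600):
    if cv2.boundingRect(c)[0]==453:
        a=cv2.approxPolyDP(c,6,True)[:,0]; print(a.tolist())
E
```

```text
cand ((0.5365954637527466, 0.38066747784614563), (0.04591355100274086, 0.045476656407117844), 86.6379165649414)
[0.6459 0.1929] [0.0697 0.0691 0.0705 0.0691] [14.5 14.  14.5 13.3]
[0.5361 0.3798] [0.0445 0.0445 0.0447 0.0447] [88.3 89.  88.5 88.7]
[[468, 64], [454, 118], [506, 127], [521, 74]]
```

```bash
python3 -c "
from h import *
go((.5365,.3805),.14,-2.3); go((.5365,.3805),.05,-2.3)"
```

```text
az 22.79 shift [0.155 0.003 0.218] dist 0.134 clk 2.8167
turn wz 0.4182
az 22.79 shift [0.155 0.003 0.398] dist 0.214 clk 2.8167
turn wz 0.4182
```

Emit:
{"method": "play_rows", "body": {
  "deltas": [
    [[0.155, 0.003, 0.218], [0, 0, 0.418]],
    [[0.155, 0.003, 0.218], [0, 0, 0.418]],
    [[0.155, 0.003, 0.218], [0, 0, 0.418]],
    [[0.155, 0.003, 0.218], [0, 0, 0.418]],
    [[0.155, 0.003, 0.218], [0, 0, 0.418]],
    [[0.155, 0.003, 0.26], [0, 0, 0.418]],
    [[0.155, 0.003, 0.3], [0, 0, 0.418]],
    [[0.155, 0.003, 0.34], [0, 0, 0.418]],
    [[0.155, 0.003, 0.38], [0, 0, 0.418]],
    [[0.155, 0.003, 0.398], [0, 0, 0.418]],
    [[0.155, 0.003, 0.398], [0, 0, 0.418]],
    [[0.155, 0.003, 0.398], [0, 0, 0.418]]
  ]
}}

```text
clock: 3.82
tool_pos: [0.5364, 0.3817, 0.2324]
tcp_rot: [-0.0, 1.0, -0.019, 0.001]
force: [-0.6, -0.0, 0.2]
opening: 1.001
grip_force: 0.0
```

Emit:
{"method": "play_rows", "body": {
  "deltas": [
    [[0, 0, 0], [0, 0, 0]],
    [[0, 0, 0], [0, 0, 0]],
    [[0, 0, 0], [0, 0, 0]],
    [[0, 0, 0], [0, 0, 0]],
    [[0, 0, 0], [0, 0, 0]],
    [[0, 0, 0], [0, 0, 0]],
    [[0, 0, 0], [0, 0, 0]],
    [[0, 0, 0], [0, 0, 0]]
  ],
  "grip": 0.3,
  "force": 12
}}

```text
clock: 4.48
tool_pos: [0.536, 0.3822, 0.2306]
tcp_rot: [0.0, 1.0, -0.019, -0.0]
force: [0.6, -0.7, 0.3]
opening: 0.488
grip_force: 12.0
```

```bash
python3 -c "
from h import *
s,M=pose();print(s['opening'],s['grip_force'],s['force'],s['tool_pos'],M[2])
go((.6459,.1932),.14,14.1)
d=cams.read_camera('wrist');cv2.imwrite('pics/w4.png',d['img'])"
```

```text
0.48812282907289306 11.95550948381424 [ 0.62032854 -0.66218246  0.28055582] [0.5359766  0.38224654 0.23060507] [-1.15379046e-04  1.97720011e-04 -9.99999974e-01]
az -2.17 shift [ 0.234  0.37  -0.18 ] dist 0.236 clk 4.4833
turn wz -0.2711
```

View pics/w4.png

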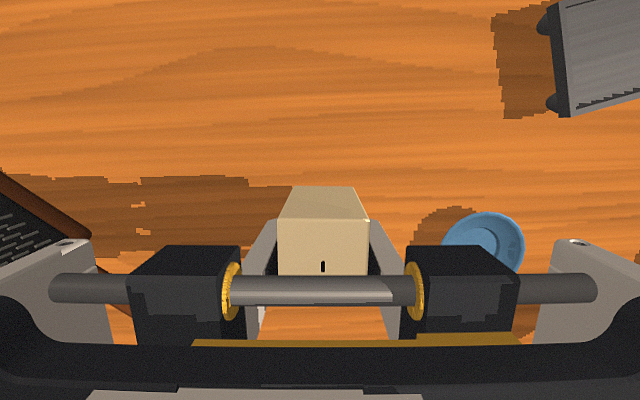

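The square candle is gripped flat at a 45.9 mm opening. Its front top edge is at row 219, columns 278–369.

```bash
python3 -c "
from h import *
d=cams.read_camera('wrist');s,M=pose()
P=plane(d,[(278,219),(369,219),(323,219)],.08);print(((P-s['tool_pos'][:2])@M[:2,:2]).round(4))"
```

```text
[[ 0.023  -0.0206]
 [ 0.023   0.0235]
 [ 0.023   0.0012]]
```

Emit:
{"method": "play_rows", "body": {
  "deltas": [
    [[0, 0, -0.08], [0, 0, 0]],
    [[0, 0, -0.16], [0, 0, 0]],
    [[0.03, 0.05, -0.18], [0, 0, -0.05]],
    [[0.08, 0.12, -0.18], [0, 0, -0.13]],
    [[0.12, 0.19, -0.18], [0, 0, -0.2]],
    [[0.16, 0.26, -0.18], [0, 0, -0.271]],
    [[0.2, 0.31, -0.18], [0, 0, -0.271]],
    [[0.22, 0.345, -0.18], [0, 0, -0.271]],
    [[0.22, 0.345, -0.18], [0, 0, -0.271]],
    [[0.22, 0.345, -0.18], [0, 0, -0.271]],
    [[0.22, 0.345, -0.18], [0, 0, -0.271]]
  ]
}}

```text
clock: 5.5
tool_pos: [0.6389, 0.2062, 0.32]
tcp_rot: [-0.0, 0.992, 0.123, -0.001]
force: [-0.7, 0.4, -1.5]
opening: 0.489
grip_force: 12.0
```

```bash
python3 - <<'E'
from h import *
s,M=pose(); print(s["clock"],s["tool_pos"],s["grip_force"],s["opening"])
d=cams.read_camera("wrist"); cv2.imwrite("pics/w5.png",d["img"])
go((.6459,.1932),.076,14.1)
E
```

```text
5.5 [0.63885259 0.20620658 0.31998977] 11.955268532037735 0.4891705789032549
az 14.15 shift [0.007 0.03  0.128] dist 0.066 clk 5.55
turn wz 0.0008
```

View pics/w5.png

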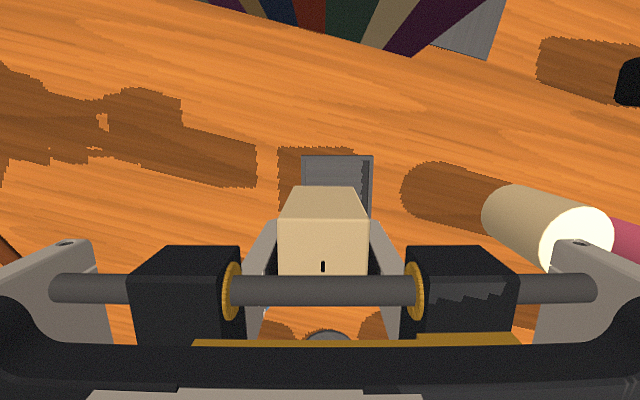

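The tray's far rim edge is level at row 155 (columns 302–372), so its yaw matches the tool.

```bash
python3 - <<'E'
from h import *
d=cams.read_camera("wrist"); h=cv2.cvtColor(d["img"],cv2.COLOR_BGR2HSV)
s,M=pose(); P=plane(d,[(302,155),(372,155)],.026); c=P.mean(0)-.035*M[:2,0]; print(P,c)
m=(h[140:185,290:385,1]<70)&(h[140:185,290:385,2]<140)
for r_ in (0,12,15,16,18,25,30): 
    k=np.where(m[r_])[0]; print(r_+140, (k.min()+290,k.max()+290) if len(k) else None)
for c_ in (303,310,330,350,360,368): k=np.where(m[:,c_-290])[0]; print(c_,k.min()+140)
go(c,.076,14.1)
E
```

```text
[[0.67218097 0.23456572]
 [0.68869806 0.16934146]] [0.64650543 0.1933817 ]
140 None
152 None
155 (np.int64(302), np.int64(363))
156 (np.int64(301), np.int64(373))
158 (np.int64(301), np.int64(373))
165 (np.int64(302), np.int64(373))
170 (np.int64(302), np.int64(372))
303 155
310 155
330 155
350 155
360 155
368 156
az 14.18 shift [0.009 0.03  0.128] dist 0.066 clk 5.6
turn wz 0.0013
```

Emit:
{"method": "play_rows", "body": {
  "deltas": [
    [[0.008, 0.029, 0], [0, 0, 0]],
    [[0.008, 0.029, 0.02], [0, 0, 0]],
    [[0.008, 0.029, 0.06], [0, 0, 0]],
    [[0.008, 0.029, 0.09], [0, 0, 0]],
    [[0.008, 0.029, 0.115], [0, 0, 0]],
    [[0.008, 0.029, 0.126], [0, 0, 0]],
    [[0.008, 0.029, 0.131], [0, 0, 0]],
    [[0.008, 0.029, 0.134], [0, 0, 0]],
    [[0.008, 0.029, 0.137], [0, 0, 0]],
    [[0.008, 0.029, 0.138], [0, 0, 0]],
    [[0.008, 0.029, 0.138], [0, 0, 0]]
  ]
}}

```text
clock: 6.52
tool_pos: [0.647, 0.1927, 0.2524]
tcp_rot: [-0.0, 0.992, 0.123, 0.001]
force: [-0.2, -0.5, -1.7]
opening: 0.489
grip_force: 12.0
```

```bash
python3 -c "
from h import *
s,M=pose();print(s['force'],s['tool_pos'],s['tool_pos'][2]-r.tcp_to_grasp-.0502)"
```

```text
[-0.16602999 -0.49451359 -1.70867203] [0.64703695 0.19268937 0.25238493] 0.02178493022640706
```

Emit:
{"method": "play_rows", "body": {
  "deltas": [
    [[0, 0, 0.002], [0, 0, 0]],
    [[0, 0, 0.002], [0, 0, 0]],
    [[0, 0, 0.002], [0, 0, 0]]
  ]
}}

```text
clock: 6.77
tool_pos: [0.6468, 0.1926, 0.2509]
tcp_rot: [-0.0, 0.992, 0.123, 0.0]
force: [-0.2, -0.3, -1.8]
opening: 0.487
grip_force: 12.0
```

Emit:
{"method": "play_rows", "body": {
  "deltas": [
    [[0, 0, 0.002], [0, 0, 0]],
    [[0, 0, 0.002], [0, 0, 0]],
    [[0, 0, 0.002], [0, 0, 0]]
  ]
}}

```text
clock: 7.02
tool_pos: [0.647, 0.1926, 0.2505]
tcp_rot: [-0.0, 0.992, 0.123, 0.0]
force: [-2.1, -1.0, 5.6]
opening: 0.488
grip_force: 12.0
```

Emit:
{"method": "play_rows", "body": {
  "deltas": [
    [[0, 0, -0.001], [0, 0, 0]],
    [[0, 0, -0.001], [0, 0, 0]],
    [[0, 0, -0.001], [0, 0, 0]],
    [[0, 0, -0.001], [0, 0, 0]],
    [[0, 0, -0.001], [0, 0, 0]],
    [[0, 0, -0.001], [0, 0, 0]]
  ],
  "grip": 0.75
}}

```text
clock: 7.52
tool_pos: [0.6467, 0.1926, 0.25]
tcp_rot: [0.0, 0.992, 0.123, -0.0]
force: [-0.0, 0.4, -0.0]
opening: 0.748
grip_force: 0.0
```

Emit:
{"method": "play_rows", "body": {
  "deltas": [
    [[0, 0, -0.05], [0, 0, 0]],
    [[0, 0, -0.12], [0, 0, 0]],
    [[0, 0, -0.2], [0, 0, 0]],
    [[-0.02, 0.05, -0.28], [0, 0, 0]],
    [[-0.22, 0.39, -0.3], [0, 0, 0]],
    [[-0.22, 0.39, -0.3], [0, 0, 0]],
    [[-0.22, 0.39, -0.3], [0, 0, 0]],
    [[-0.22, 0.39, -0.3], [0, 0, 0]],
    [[-0.22, 0.39, -0.3], [0, 0, 0]],
    [[-0.22, 0.39, -0.3], [0, 0, 0]],
    [[-0.22, 0.39, -0.3], [0, 0, 0]]
  ],
  "grip": 1
}}

```text
clock: 8.43
tool_pos: [0.5872, -0.0249, 0.4005]
tcp_rot: [0.0, 0.993, 0.121, 0.0]
force: [-0.5, 0.3, 0.3]
opening: 0.999
grip_force: 0.0
```

```bash
python3 - <<'E'
from h import *
d=cams.read_camera("wrist"); cv2.imwrite("pics/w6.png",d["img"])
h=cv2.cvtColor(d["img"],cv2.COLOR_BGR2HSV)
top=(h[...,1]<100)&(h[...,2]>225)
for c in blobs(top,500): print(cv2.boundingRect(c),ransac(plane(d,c[:,0],.09),.033))
dk=(h[...,1]<70)&(h[...,2]<130);dk[215:]=0
for c in blobs(dk,600): print("dk",cv2.boundingRect(c),cv2.minAreaRect(np.float32(plane(d,c[:,0],.026))))
go((.6646,-.0026),.055)
E
```

```text
(483, 157, 43, 44) (array([ 0.6474, -0.209 ]), np.float64(0.0239), np.int64(32), 121)
(286, 78, 66, 68) (array([ 0.6644, -0.0026]), np.float64(0.032), np.int64(188), 188)
(90, 55, 90, 55) (array([0.6393, 0.1849]), np.float64(0.0348), np.int64(69), 278)
dk (131, 60, 62, 61) ((0.6468148827552795, 0.19003789126873016), (0.06888890266418457, 0.07553521543741226), 13.058329582214355)
dk (591, 34, 49, 64) ((0.8058022856712341, -0.33926719427108765), (0.07471473515033722, 0.06231863796710968), 26.382627487182617)
az 14.01 shift [ 0.16  -0.003  0.33 ] dist 0.183 clk 8.4833
```

View pics/w6.png

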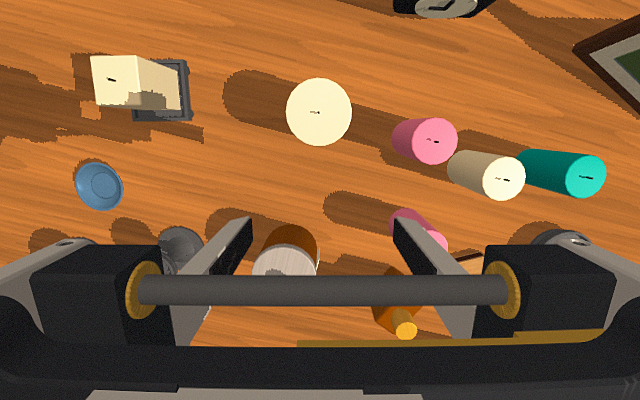

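The square candle stands in the tray at (140,85). The large candle top is at (319,112), the widest ivory disc, with pink at (432,140) and ivory medium at (503,178).

Emit:
{"method": "play_rows", "body": {
  "deltas": [
    [[0.16, -0.003, 0.06], [0, 0, 0]],
    [[0.16, -0.003, 0.1], [0, 0, 0]],
    [[0.16, -0.003, 0.14], [0, 0, 0]],
    [[0.16, -0.003, 0.18], [0, 0, 0]],
    [[0.16, -0.003, 0.23], [0, 0, 0]],
    [[0.16, -0.003, 0.28], [0, 0, 0]],
    [[0.16, -0.003, 0.32], [0, 0, 0]],
    [[0.16, -0.003, 0.33], [0, 0, 0]],
    [[0.16, -0.003, 0.33], [0, 0, 0]],
    [[0.16, -0.003, 0.33], [0, 0, 0]]
  ]
}}

```text
clock: 9.32
tool_pos: [0.6653, -0.0015, 0.2358]
tcp_rot: [0.0, 0.992, 0.123, 0.0]
force: [0.3, -0.4, 0.3]
opening: 1.003
grip_force: 0.0
```

Emit:
{"method": "play_rows", "body": {
  "deltas": [
    [[0, 0, 0], [0, 0, 0]],
    [[0, 0, 0], [0, 0, 0]],
    [[0, 0, 0], [0, 0, 0]],
    [[0, 0, 0], [0, 0, 0]],
    [[0, 0, 0], [0, 0, 0]],
    [[0, 0, 0], [0, 0, 0]],
    [[0, 0, 0], [0, 0, 0]],
    [[0, 0, 0], [0, 0, 0]]
  ],
  "grip": 0.5,
  "force": 20
}}

```text
clock: 9.98
tool_pos: [0.665, -0.0022, 0.236]
tcp_rot: [-0.0, 0.992, 0.123, 0.0]
force: [-0.8, 2.5, 5.8]
opening: 0.699
grip_force: 20.0
```

```bash
python3 -c "
from h import *
s,M=pose();print(s['opening'],s['grip_force'],s['force'],s['tool_pos'])
go((.66,-.01),.25); go((.5576,-.3805),.25)"
```

```text
0.6994014766923925 20.00072032213211 [-0.80250813  2.50577929  5.78873045] [ 0.66499223 -0.00215763  0.23600347]
az 14.08 shift [-0.013  0.013 -0.389] dist 0.195 clk 9.9833
az 14.08 shift [-0.392  0.682 -0.389] dist 0.439 clk 9.9833
```

Emit:
{"method": "play_rows", "body": {
  "deltas": [
    [[0, 0, -0.07], [0, 0, 0]],
    [[0, 0, -0.14], [0, 0, 0]],
    [[0, 0, -0.21], [0, 0, 0]],
    [[0, 0, -0.28], [0, 0, 0]],
    [[-0.03, 0.03, -0.3], [0, 0, 0]],
    [[-0.08, 0.086, -0.3], [0, 0, 0]],
    [[-0.13, 0.14, -0.3], [0, 0, 0]],
    [[-0.18, 0.194, -0.3], [0, 0, 0]],
    [[-0.23, 0.248, -0.3], [0, 0, 0]],
    [[-0.28, 0.302, -0.3], [0, 0, 0]],
    [[-0.33, 0.356, -0.3], [0, 0, 0]],
    [[-0.38, 0.41, -0.3], [0, 0, 0]]
  ]
}}

```text
clock: 10.98
tool_pos: [0.5288, -0.2488, 0.3837]
tcp_rot: [-0.0, 0.992, 0.123, -0.001]
force: [0.9, -0.3, -3.0]
opening: 0.701
grip_force: 20.0
```

Emit:
{"method": "play_rows", "body": {
  "deltas": [
    [[-0.05, 0.054, 0], [0, 0, 0]],
    [[-0.1, 0.108, 0], [0, 0, 0]],
    [[-0.15, 0.162, 0], [0, 0, 0]],
    [[-0.2, 0.216, 0], [0, 0, 0]],
    [[-0.24, 0.26, 0], [0, 0, 0]],
    [[-0.25, 0.27, 0], [0, 0, 0]],
    [[-0.25, 0.27, 0], [0, 0, 0]],
    [[-0.25, 0.27, 0], [0, 0, 0]]
  ]
}}

```text
clock: 11.65
tool_pos: [0.4418, -0.4085, 0.384]
tcp_rot: [-0.001, 0.992, 0.122, -0.0]
force: [0.6, -0.1, -4.4]
opening: 0.701
grip_force: 20.0
```

```bash
python3 - <<'E'
from h import *
d=cams.read_camera("wrist"); cv2.imwrite("pics/w7.png",d["img"])
h=cv2.cvtColor(d["img"],cv2.COLOR_BGR2HSV)
dk=(h[...,1]<70)&(h[...,2]<130);dk[175:]=0
for c in blobs(dk,600): print("dk",cv2.boundingRect(c),ransac(plane(d,c[:,0],.026),.045))
s,M=pose();print(s['opening'],s['grip_force'],s['force'],s['tool_pos'])
go((.5576,-.3805),.09)
E
```

```text
dk (285, 36, 79, 84) (array([ 0.5573, -0.3816]), np.float64(0.0438), np.int64(232), 232)
0.6986514217201221 19.999544620513916 [-0.09150203  0.52195702 -2.35138961] [ 0.44225745 -0.40792901  0.38422232]
az 14.12 shift [0.237 0.003 0.228] dist 0.164 clk 11.7
```

View pics/w7.png

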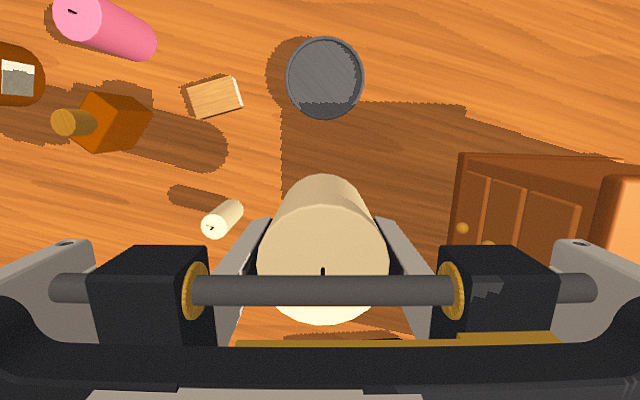

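The large dish is at (324,78) and clear to place on. The matchbox is at (213,97), the small ivory candle at (221,220), and the large candle hangs straight in the grip.

Emit:
{"method": "play_rows", "body": {
  "deltas": [
    [[0.07, 0.001, 0], [0, 0, 0]],
    [[0.14, 0.003, 0], [0, 0, 0]],
    [[0.21, 0.004, 0], [0, 0, 0]],
    [[0.237, 0.005, 0.04], [0, 0, 0]],
    [[0.237, 0.005, 0.09], [0, 0, 0]],
    [[0.237, 0.005, 0.14], [0, 0, 0]],
    [[0.237, 0.005, 0.19], [0, 0, 0]],
    [[0.237, 0.005, 0.22], [0, 0, 0]],
    [[0.237, 0.005, 0.24], [0, 0, 0]],
    [[0.237, 0.005, 0.25], [0, 0, 0]],
    [[0.237, 0.005, 0.252], [0, 0, 0]],
    [[0.237, 0.005, 0.252], [0, 0, 0]]
  ]
}}

```text
clock: 12.7
tool_pos: [0.558, -0.3825, 0.2602]
tcp_rot: [0.001, 0.992, 0.123, 0.001]
force: [-0.2, -0.3, -3.8]
opening: 0.702
grip_force: 20.0
```

Emit:
{"method": "play_rows", "body": {
  "deltas": [
    [[0, 0, 0.002], [0, 0, 0]],
    [[0, 0, 0.002], [0, 0, 0]],
    [[0, 0, 0.002], [0, 0, 0]]
  ]
}}

```text
clock: 12.95
tool_pos: [0.5577, -0.3827, 0.2593]
tcp_rot: [0.001, 0.992, 0.123, 0.001]
force: [-0.2, 0.2, -4.0]
opening: 0.703
grip_force: 20.0
```

Emit:
{"method": "play_rows", "body": {
  "deltas": [
    [[0, 0, 0.002], [0, 0, 0]],
    [[0, 0, 0.002], [0, 0, 0]],
    [[0, 0, 0.002], [0, 0, 0]]
  ]
}}

```text
clock: 13.2
tool_pos: [0.5575, -0.3824, 0.2572]
tcp_rot: [0.0, 0.992, 0.123, -0.0]
force: [-0.7, 0.0, -3.5]
opening: 0.698
grip_force: 20.0
```

Emit:
{"method": "play_rows", "body": {
  "deltas": [
    [[0, 0, 0.002], [0, 0, 0]],
    [[0, 0, 0.002], [0, 0, 0]],
    [[0, 0, 0.002], [0, 0, 0]]
  ]
}}

```text
clock: 13.45
tool_pos: [0.5575, -0.3824, 0.2561]
tcp_rot: [-0.0, 0.992, 0.123, -0.0]
force: [-0.2, 0.1, -3.4]
opening: 0.704
grip_force: 20.0
```

Emit:
{"method": "play_rows", "body": {
  "deltas": [
    [[0, 0, 0.002], [0, 0, 0]],
    [[0, 0, 0.002], [0, 0, 0]],
    [[0, 0, 0.002], [0, 0, 0]]
  ]
}}

```text
clock: 13.7
tool_pos: [0.5576, -0.3824, 0.256]
tcp_rot: [-0.0, 0.992, 0.123, -0.0]
force: [-3.6, 2.6, 5.0]
opening: 0.701
grip_force: 20.0
```

Emit:
{"method": "play_rows", "body": {
  "deltas": [
    [[0, 0, -0.001], [0, 0, 0]],
    [[0, 0, -0.001], [0, 0, 0]],
    [[0, 0, -0.001], [0, 0, 0]],
    [[0, 0, -0.001], [0, 0, 0]],
    [[0, 0, -0.001], [0, 0, 0]],
    [[0, 0, -0.04], [0, 0, 0]],
    [[0, 0, -0.1], [0, 0, 0]],
    [[0, 0, -0.17], [0, 0, 0]],
    [[0, 0, -0.24], [0, 0, 0]],
    [[0, 0, -0.29], [0, 0, 0]]
  ],
  "grip": 0.9
}}

```text
clock: 14.53
tool_pos: [0.5577, -0.3826, 0.4038]
tcp_rot: [0.002, 0.992, 0.123, 0.001]
force: [0.2, -0.3, 0.9]
opening: 0.896
grip_force: 0.0
```

Emit:
{"method": "play_rows", "body": {
  "deltas": [
    [[0.168, -0.162, 0], [0, 0, -0.11]],
    [[0.168, -0.162, 0], [0, 0, -0.22]],
    [[0.168, -0.162, 0], [0, 0, -0.33]],
    [[0.168, -0.162, 0], [0, 0, -0.44]],
    [[0.168, -0.162, 0], [0, 0, -0.55]],
    [[0.168, -0.162, 0], [0, 0, -0.66]],
    [[0.168, -0.162, 0], [0, 0, -0.77]],
    [[0.168, -0.162, 0], [0, 0, -0.88]],
    [[0.168, -0.162, 0], [0, 0, -0.93]],
    [[0.168, -0.162, 0], [0, 0, -0.93]],
    [[0.168, -0.162, 0], [0, 0, -0.93]]
  ]
}}

```text
clock: 15.45
tool_pos: [0.6193, -0.2834, 0.4]
tcp_rot: [0.0, 0.82, 0.572, 0.0]
force: [0.6, -0.4, -0.4]
opening: 0.9
grip_force: 0.0
```

```bash
python3 - <<'E'
from h import *
d=cams.read_camera("wrist"); cv2.imwrite("pics/w8.png",d["img"])
h=cv2.cvtColor(d["img"],cv2.COLOR_BGR2HSV)
top=(h[...,1]<100)&(h[...,2]>225)
for c in blobs(top,500): print(cv2.boundingRect(c),ransac(plane(d,c[:,0],.09),.024))
go((.6467,-.208),.055)
E
```

```text
(272, 307, 57, 19) (array([ 0.5479, -0.4027]), np.float64(0.0274), np.int64(44), 119)
(299, 87, 47, 49) (array([ 0.6468, -0.2078]), np.float64(0.023), np.int64(137), 137)
(189, 69, 46, 49) (array([ 0.5513, -0.1546]), np.float64(0.0218), np.int64(138), 173)
(104, 15, 48, 24) (array([ 0.4986, -0.0864]), np.float64(0.0244), np.int64(46), 96)
(285, 0, 26, 43) (array([ 0.6645, -0.1238]), np.float64(0.0213), np.int64(58), 102)
az 69.81 shift [ 0.16  -0.001  0.329] dist 0.183 clk 15.5
```

View pics/w8.png

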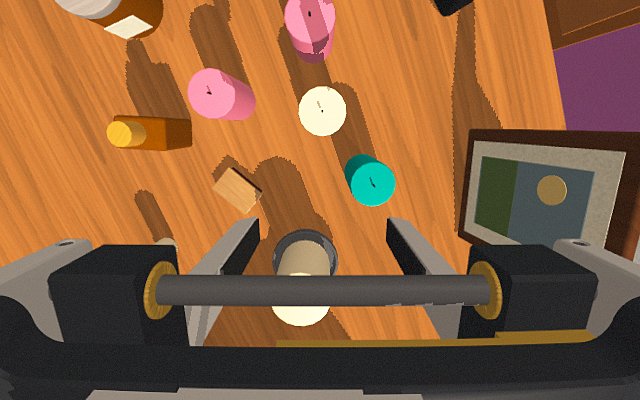

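The ivory medium candle top is at (322,111), with turquoise at (372,182) and pink at (310,15) and (220,93). The fingers close left–right, clear of all of them. The large candle stands inside its dish at (305,265).

Emit:
{"method": "play_rows", "body": {
  "deltas": [
    [[0.08, -0.001, 0], [0, 0, 0]],
    [[0.16, -0.001, 0.04], [0, 0, 0]],
    [[0.16, -0.001, 0.1], [0, 0, 0]],
    [[0.16, -0.001, 0.14], [0, 0, 0]],
    [[0.16, -0.001, 0.18], [0, 0, 0]],
    [[0.16, -0.001, 0.22], [0, 0, 0]],
    [[0.16, -0.001, 0.26], [0, 0, 0]],
    [[0.16, -0.001, 0.3], [0, 0, 0]],
    [[0.16, -0.001, 0.329], [0, 0, 0]],
    [[0.16, -0.001, 0.329], [0, 0, 0]],
    [[0.16, -0.001, 0.329], [0, 0, 0]]
  ],
  "grip": 0.75
}}

```text
clock: 16.42
tool_pos: [0.6462, -0.208, 0.2351]
tcp_rot: [-0.001, 0.82, 0.573, -0.0]
force: [0.5, -0.5, 0.1]
opening: 0.747
grip_force: 0.0
```

Emit:
{"method": "play_rows", "body": {
  "deltas": [
    [[0, 0, 0], [0, 0, 0]],
    [[0, 0, 0], [0, 0, 0]],
    [[0, 0, 0], [0, 0, 0]],
    [[0, 0, 0], [0, 0, 0]],
    [[0, 0, 0], [0, 0, 0]],
    [[0, 0, 0], [0, 0, 0]],
    [[0, 0, 0], [0, 0, 0]]
  ],
  "grip": 0.3,
  "force": 15
}}

```text
clock: 17.0
tool_pos: [0.6467, -0.2082, 0.2369]
tcp_rot: [0.001, 0.82, 0.573, 0.0]
force: [-1.4, 1.1, 5.7]
opening: 0.508
grip_force: 15.0
```

```bash
python3 -c "
from h import *
s,M=pose();print(s['opening'],s['grip_force'],s['force'],s['tool_pos'])
go((.45,.29),.21); go((.383,.289),.21)"
```

```text
0.5077434750021372 15.000927150249481 [-1.37427537  1.08678591  5.6915778 ] [ 0.64670554 -0.20824754  0.23694788]
az 69.89 shift [ 0.8   -0.712 -0.308] dist 0.557 clk 17.0
az 69.89 shift [ 0.752 -0.837 -0.308] dist 0.583 clk 17.0
```

Emit:
{"method": "play_rows", "body": {
  "deltas": [
    [[0, 0, -0.07], [0, 0, 0]],
    [[0, 0, -0.14], [0, 0, 0]],
    [[0, 0, -0.21], [0, 0, 0]],
    [[0, 0, -0.28], [0, 0, 0]],
    [[0.02, -0.03, -0.31], [0, 0, 0]],
    [[0.06, -0.094, -0.31], [0, 0, 0]],
    [[0.1, -0.157, -0.31], [0, 0, 0]],
    [[0.14, -0.22, -0.31], [0, 0, 0]],
    [[0.18, -0.284, -0.31], [0, 0, 0]],
    [[0.22, -0.347, -0.31], [0, 0, 0]],
    [[0.26, -0.41, -0.31], [0, 0, 0]],
    [[0.3, -0.473, -0.31], [0, 0, 0]]
  ]
}}

```text
clock: 18.0
tool_pos: [0.4743, 0.0153, 0.3899]
tcp_rot: [-0.0, 0.82, 0.573, -0.0]
force: [0.8, 0.6, -1.4]
opening: 0.511
grip_force: 15.0
```

Emit:
{"method": "play_rows", "body": {
  "deltas": [
    [[0.04, -0.063, 0], [0, 0, 0]],
    [[0.08, -0.126, 0], [0, 0, 0]],
    [[0.12, -0.189, 0], [0, 0, 0]],
    [[0.16, -0.252, 0], [0, 0, 0]],
    [[0.2, -0.315, 0], [0, 0, 0]],
    [[0.22, -0.35, 0], [0, 0, 0]],
    [[0.232, -0.365, 0], [0, 0, 0]],
    [[0.232, -0.365, 0], [0, 0, 0]],
    [[0.232, -0.365, 0], [0, 0, 0]]
  ]
}}

```text
clock: 18.75
tool_pos: [0.3446, 0.1856, 0.3905]
tcp_rot: [0.0, 0.82, 0.573, -0.0]
force: [0.3, -0.5, -1.7]
opening: 0.506
grip_force: 15.0
```

```bash
python3 - <<'E'
from h import *
d=cams.read_camera("wrist"); cv2.imwrite("pics/w9.png",d["img"])
h=cv2.cvtColor(d["img"],cv2.COLOR_BGR2HSV)
dk=(h[...,1]<70)&(h[...,2]<130);dk[190:]=0
for c in blobs(dk,600): print("dk",cv2.boundingRect(c),ransac(plane(d,c[:,0],.051),.036),ransac(plane(d,c[:,0],.0),.036))
s,M=pose();print(s['opening'],s['force'],s['tool_pos'])
go((.383,.2887),.1005)
E
```

```text
dk (373, 155, 68, 35) (array([0.4306, 0.1562]), np.float64(0.0329), np.int64(57), 159) (array([0.438 , 0.1468]), np.float64(0.0333), np.int64(74), 159)
dk (289, 48, 67, 72) (array([0.382 , 0.2886]), np.float64(0.0351), np.int64(192), 192) (array([0.3845, 0.296 ]), np.float64(0.0401), np.int64(101), 192)
dk (515, 46, 65, 85) (array([0.6376, 0.199 ]), np.float64(0.0357), np.int64(72), 251) (array([0.6614, 0.1893]), np.float64(0.0383), np.int64(52), 251)
0.5037040858103939 [-0.92490458  0.17664253 -1.74680181] [0.34498244 0.18525229 0.3905757 ]
az 69.85 shift [0.221 0.    0.219] dist 0.155 clk 18.8
```

View pics/w9.png

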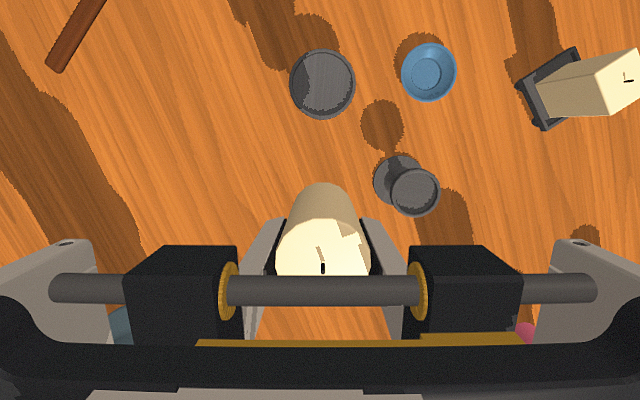

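The medium dish is at (322,83) with nothing in it. The small dish is at (415,192) and the tray with the square candle at (575,90).

Emit:
{"method": "play_rows", "body": {
  "deltas": [
    [[0.07, -0.001, 0], [0, 0, 0]],
    [[0.14, -0.001, 0], [0, 0, 0]],
    [[0.2, -0.002, 0], [0, 0, 0]],
    [[0.22, -0.002, 0.03], [0, 0, 0]],
    [[0.22, -0.002, 0.08], [0, 0, 0]],
    [[0.22, -0.002, 0.13], [0, 0, 0]],
    [[0.22, -0.002, 0.17], [0, 0, 0]],
    [[0.22, -0.002, 0.195], [0, 0, 0]],
    [[0.22, -0.002, 0.206], [0, 0, 0]],
    [[0.22, -0.002, 0.211], [0, 0, 0]],
    [[0.22, -0.002, 0.213], [0, 0, 0]],
    [[0.22, -0.002, 0.213], [0, 0, 0]]
  ]
}}

```text
clock: 19.8
tool_pos: [0.3821, 0.2892, 0.2849]
tcp_rot: [0.0, 0.82, 0.572, 0.001]
force: [0.2, -0.9, -2.0]
opening: 0.514
grip_force: 15.0
```

Emit:
{"method": "play_rows", "body": {
  "deltas": [
    [[0, 0, 0.002], [0, 0, 0]],
    [[0, 0, 0.002], [0, 0, 0]],
    [[0, 0, 0.002], [0, 0, 0]]
  ]
}}

```text
clock: 20.05
tool_pos: [0.3814, 0.2895, 0.2838]
tcp_rot: [0.0, 0.82, 0.573, 0.001]
force: [-0.7, 0.5, -1.0]
opening: 0.508
grip_force: 15.0
```

Emit:
{"method": "play_rows", "body": {
  "deltas": [
    [[0, 0, 0.002], [0, 0, 0]],
    [[0, 0, 0.002], [0, 0, 0]],
    [[0, 0, 0.002], [0, 0, 0]]
  ]
}}

```text
clock: 20.3
tool_pos: [0.3812, 0.2894, 0.2822]
tcp_rot: [0.0, 0.82, 0.573, 0.0]
force: [-0.3, 1.0, -0.6]
opening: 0.511
grip_force: 15.0
```

Emit:
{"method": "play_rows", "body": {
  "deltas": [
    [[0, 0, 0.002], [0, 0, 0]],
    [[0, 0, 0.002], [0, 0, 0]],
    [[0, 0, 0.002], [0, 0, 0]]
  ]
}}

```text
clock: 20.55
tool_pos: [0.3814, 0.2896, 0.2819]
tcp_rot: [-0.0, 0.82, 0.573, -0.0]
force: [-2.6, -1.1, 6.1]
opening: 0.513
grip_force: 15.0
```

Emit:
{"method": "play_rows", "body": {
  "deltas": [
    [[0, 0, -0.001], [0, 0, 0]],
    [[0, 0, -0.001], [0, 0, 0]],
    [[0, 0, -0.001], [0, 0, 0]],
    [[0, 0, -0.001], [0, 0, 0]],
    [[0, 0, -0.001], [0, 0, 0]],
    [[0, 0, -0.04], [0, 0, 0]],
    [[0, 0, -0.1], [0, 0, 0]],
    [[0, 0, -0.17], [0, 0, 0]],
    [[0, 0, -0.24], [0, 0, 0]],
    [[0, 0, -0.24], [0, 0, 0]]
  ],
  "grip": 0.75
}}

```text
clock: 21.38
tool_pos: [0.3827, 0.2901, 0.4088]
tcp_rot: [0.001, 0.82, 0.573, 0.007]
force: [0.9, 0.7, 0.9]
opening: 0.745
grip_force: 0.0
```

Emit:
{"method": "play_rows", "body": {
  "deltas": [
    [[-0.069, 0.04, 0], [0, 0, 0]],
    [[-0.138, 0.08, 0], [0, 0, 0]],
    [[-0.207, 0.12, 0], [0, 0, 0]],
    [[-0.276, 0.16, 0], [0, 0, 0]],
    [[-0.345, 0.2, 0], [0, 0, 0]],
    [[-0.414, 0.24, 0], [0, 0, 0]],
    [[-0.483, 0.28, 0], [0, 0, 0]],
    [[-0.552, 0.32, 0], [0, 0, 0]],
    [[-0.621, 0.36, 0], [0, 0, 0]],
    [[-0.69, 0.4, 0], [0, 0, 0]]
  ]
}}

```text
clock: 22.22
tool_pos: [0.4502, -0.1054, 0.4008]
tcp_rot: [0.0, 0.82, 0.573, 0.0]
force: [0.7, -0.2, 1.2]
opening: 0.754
grip_force: 0.0
```

```bash
python3 - <<'E'
from h import *
d=cams.read_camera("wrist"); cv2.imwrite("pics/w10.png",d["img"])
h=cv2.cvtColor(d["img"],cv2.COLOR_BGR2HSV)
dk=(h[...,1]<70)&(h[...,2]<130);dk[190:]=0
for c in blobs(dk,600): print("dk",cv2.boundingRect(c),ransac(plane(d,c[:,0],.076),.027),ransac(plane(d,c[:,0],.051),.036))
top=(h[...,1]<100)&(h[...,2]>225)
for c in blobs(top,500): print(cv2.boundingRect(c),ransac(plane(d,c[:,0],.135),.024))
E
```

```text
dk (0, 139, 71, 51) (array([0.1385, 0.037 ]), np.float64(0.0276), np.int64(72), 289) (array([0.1184, 0.038 ]), np.float64(0.0342), np.int64(53), 289)
dk (576, 21, 64, 61) (array([ 0.7859, -0.0765]), np.float64(0.0255), np.int64(164), 746) (array([ 0.805 , -0.0855]), np.float64(0.034), np.int64(129), 746)
(406, 193, 42, 29) (array([ 0.5348, -0.152 ]), np.float64(0.0199), np.int64(56), 193)
```

Emit:
{"method": "play_rows", "body": {
  "deltas": [
    [[-0.075, 0, 0], [0, 0, 0]],
    [[-0.15, 0, 0], [0, 0, 0]],
    [[-0.225, 0, 0], [0, 0, 0]],
    [[-0.3, 0, 0], [0, 0, 0]],
    [[-0.375, 0, 0], [0, 0, 0]],
    [[-0.45, 0, 0], [0, 0, 0]],
    [[-0.525, -0.01, 0], [0, 0, 0]],
    [[-0.584, -0.012, 0], [0, 0, 0]],
    [[-0.584, -0.012, 0], [0, 0, 0]],
    [[-0.584, -0.012, 0], [0, 0, 0]]
  ],
  "grip": 0.6
}}

```text
clock: 23.1
tool_pos: [0.3438, -0.3764, 0.4005]
tcp_rot: [-0.001, 0.82, 0.572, 0.0]
force: [0.1, 0.3, 0.2]
opening: 0.599
grip_force: 0.0
```

```bash
python3 - <<'E'
from h import *
d=cams.read_camera("wrist"); cv2.imwrite("pics/w11.png",d["img"])
h=cv2.cvtColor(d["img"],cv2.COLOR_BGR2HSV)
top=(h[...,1]<100)&(h[...,2]>225)
for c in blobs(top,200):
    a=ransac(plane(d,c[:,0],.07),.015); print(cv2.boundingRect(c),a)
    if a and a[2]>.8*a[3]: go(a[0],.045)
b=cams.read_camera("scene")["img"]; a=cv2.resize(d["img"],(480,300)); 
cv2.imwrite("pics/c11.png",np.vstack([a,cv2.resize(b[130:310,160:480],(480,270))]))
E
```

```text
(311, 99, 28, 29) (array([ 0.3733, -0.3023]), np.float64(0.0141), np.int64(78), 78)
az 69.84 shift [0.157 0.004 0.35 ] dist 0.192 clk 23.15
(478, 91, 92, 71) (array([ 0.5331, -0.3892]), np.float64(0.016), np.int64(38), 264)
```

View pics/c11.png

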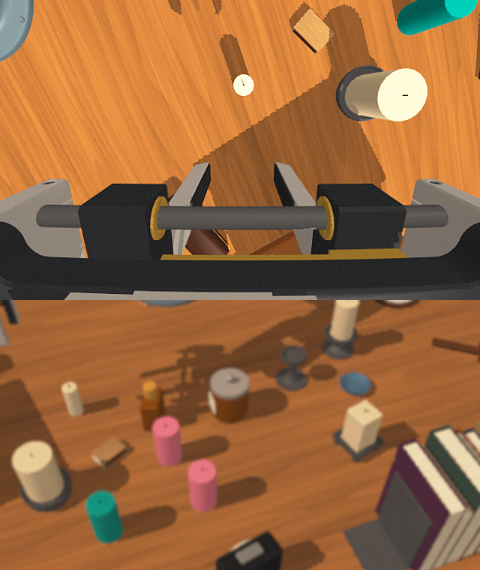

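All three placed candles stand upright in their dishes. The small candle is at wrist (325,113), full-frame, with free space around it.

Emit:
{"method": "play_rows", "body": {
  "deltas": [
    [[0.08, 0.004, 0], [0, 0, 0]],
    [[0.157, 0.004, 0.05], [0, 0, 0]],
    [[0.157, 0.004, 0.11], [0, 0, 0]],
    [[0.157, 0.004, 0.16], [0, 0, 0]],
    [[0.157, 0.004, 0.21], [0, 0, 0]],
    [[0.157, 0.004, 0.26], [0, 0, 0]],
    [[0.157, 0.004, 0.31], [0, 0, 0]],
    [[0.157, 0.004, 0.34], [0, 0, 0]],
    [[0.157, 0.004, 0.35], [0, 0, 0]],
    [[0.157, 0.004, 0.35], [0, 0, 0]],
    [[0.157, 0.004, 0.35], [0, 0, 0]]
  ]
}}

```text
clock: 24.12
tool_pos: [0.3738, -0.302, 0.2269]
tcp_rot: [0.0, 0.819, 0.573, 0.0]
force: [-0.3, 0.2, -0.4]
opening: 0.599
grip_force: 0.0
```

Emit:
{"method": "play_rows", "body": {
  "deltas": [
    [[0, 0, 0], [0, 0, 0]],
    [[0, 0, 0], [0, 0, 0]],
    [[0, 0, 0], [0, 0, 0]],
    [[0, 0, 0], [0, 0, 0]],
    [[0, 0, 0], [0, 0, 0]],
    [[0, 0, 0], [0, 0, 0]],
    [[0, 0, 0], [0, 0, 0]]
  ],
  "grip": 0.15,
  "force": 8
}}

```text
clock: 24.7
tool_pos: [0.3734, -0.3027, 0.2267]
tcp_rot: [0.0, 0.82, 0.573, 0.0]
force: [-0.6, 1.1, 4.3]
opening: 0.317
grip_force: 8.0
```

```bash
python3 -c "
from h import *
s,M=pose();print(s['opening'],s['grip_force'],s['force'],s['tool_pos'])
go((.40,-.1),.23);go((.405,.05),.23)"
```

```text
0.31684940540816553 8.00080195069313 [-0.5527281   1.05123881  4.27118136] [ 0.37340054 -0.30270936  0.22672755]
az 69.88 shift [ 0.399 -0.089 -0.368] dist 0.275 clk 24.7
az 69.88 shift [ 0.684 -0.183 -0.368] dist 0.399 clk 24.7
```

Emit:
{"method": "play_rows", "body": {
  "deltas": [
    [[0, 0, -0.07], [0, 0, 0]],
    [[0, 0, -0.14], [0, 0, 0]],
    [[0, 0, -0.21], [0, 0, 0]],
    [[0, 0, -0.28], [0, 0, 0]],
    [[0.03, -0.01, -0.35], [0, 0, 0]],
    [[0.1, -0.03, -0.368], [0, 0, 0]],
    [[0.17, -0.046, -0.368], [0, 0, 0]],
    [[0.24, -0.065, -0.368], [0, 0, 0]],
    [[0.31, -0.083, -0.368], [0, 0, 0]],
    [[0.38, -0.102, -0.368], [0, 0, 0]],
    [[0.45, -0.12, -0.368], [0, 0, 0]],
    [[0.52, -0.14, -0.368], [0, 0, 0]]
  ]
}}

```text
clock: 25.7
tool_pos: [0.3965, -0.0325, 0.4099]
tcp_rot: [0.0, 0.82, 0.572, 0.0]
force: [0.5, 0.4, -0.1]
opening: 0.318
grip_force: 8.0
```

Emit:
{"method": "play_rows", "body": {
  "deltas": [
    [[0.07, -0.02, 0], [0, 0, 0]],
    [[0.13, -0.035, 0], [0, 0, 0]],
    [[0.164, -0.043, 0], [0, 0, 0]],
    [[0.164, -0.043, 0], [0, 0, 0]],
    [[0.164, -0.043, 0], [0, 0, 0]]
  ]
}}

```text
clock: 26.12
tool_pos: [0.4048, 0.0507, 0.4098]
tcp_rot: [-0.0, 0.819, 0.574, -0.0]
force: [-0.2, -0.9, -0.3]
opening: 0.316
grip_force: 8.0
```

```bash
python3 - <<'E'
from h import *
d=cams.read_camera("wrist"); cv2.imwrite("pics/w12.png",d["img"])
h=cv2.cvtColor(d["img"],cv2.COLOR_BGR2HSV)
dk=(h[...,1]<70)&(h[...,2]<130);dk[215:]=0
for c in blobs(dk,600): print("dk",cv2.boundingRect(c),ransac(plane(d,c[:,0],.076),.027),ransac(plane(d,c[:,0],.002),.034))
s,M=pose();print(s['opening'],s['force'],s['tool_pos'])
go((.4443,.1644),.115)
E
```

```text
dk (295, 64, 52, 60) (array([0.4368, 0.1439]), np.float64(0.0287), np.int64(131), 160) (array([0.4398, 0.151 ]), np.float64(0.0359), np.int64(113), 160)
dk (594, 0, 46, 51) (array([0.756 , 0.1113]), np.float64(0.0239), np.int64(70), 168) (array([0.8301, 0.1138]), np.float64(0.0325), np.int64(54), 168)
dk (440, 0, 77, 41) (array([0.611 , 0.1794]), np.float64(0.029), np.int64(51), 189) (array([0.6691, 0.199 ]), np.float64(0.0357), np.int64(44), 189)
dk (199, 0, 69, 33) (array([0.3905, 0.2567]), np.float64(0.0293), np.int64(78), 155) (array([0.3819, 0.2898]), np.float64(0.0355), np.int64(77), 155)
0.31725841894393747 [ 0.33144051  0.54071322 -0.8514615 ] [0.40483061 0.04996755 0.40981019]
az 69.92 shift [ 0.242 -0.004  0.229] dist 0.167 clk 26.1667
```

View pics/w12.png

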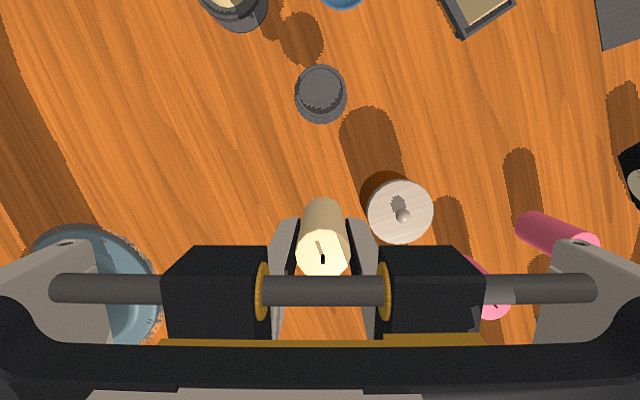

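The small dish is ahead of the held candle at about (321,93), with rim and foot overlapping. The earlier fits for it disagree by 20 mm, so I check the extreme edges numerically.

```bash
python3 - <<'E'
from h import *
d=cams.read_camera("wrist"); h=cv2.cvtColor(d["img"],cv2.COLOR_BGR2HSV); s,M=pose()
dk=(h[...,1]<70)&(h[...,2]<140);dk[215:]=0
c=[c for c in blobs(dk,600) if 290<cv2.boundingRect(c)[0]<300][0][:,0]
print("blob",c.min(0),c.max(0))
loc=lambda uv,z:((plane(d,uv,z)-s["tool_pos"][:2])@M[:2,:2])
T=c[c[:,1].argmin()];B=c[c[:,1].argmax()]
for z,rad in((.076,.027),(.003,.034)):
    print(z,"cx from top",(loc(T,z)[0,0]-rad).round(4),"cx from bottom",(loc(B,z)[0,0]+rad).round(4))
    Lp=loc(c[c[:,0].argmin()],z)[0];Rp=loc(c[c[:,0].argmax()],z)[0]; print("  lat centre",((Lp+Rp)/2).round(4),"width",Rp[1]-Lp[1])
# edges down the column through the centre
g=cv2.cvtColor(d["img"],cv2.COLOR_BGR2GRAY)
u=int((c[:,0].min()+c[:,0].max())/2); print(u,[(v,int(g[v,u-1:u+2].mean())) for v in range(58,130)])
for v in (80,92,105): print(v,[int(x) for x in g[v,290:352]])
E
```

```text
blob [295  64] [346 123]
0.076 cx from top 0.1019 cx from bottom 0.0966
  lat centre [ 0.1033 -0.0023] width 0.0534674440537385
0.003 cx from top 0.1094 cx from bottom 0.1043
  lat centre [ 0.1119 -0.0028] width 0.06587823726267747
320 [(58, 129), (59, 128), (60, 133), (61, 134), (62, 134), (63, 107), (64, 97), (65, 104), (66, 96), (67, 83), (68, 98), (69, 106), (70, 104), (71, 101), (72, 103), (73, 103), (74, 102), (75, 102), (76, 101), (77, 104), (78, 105), (79, 104), (80, 100), (81, 102), (82, 102), (83, 102), (84, 100), (85, 105), (86, 101), (87, 102), (88, 102), (89, 104), (90, 102), (91, 103), (92, 104), (93, 105), (94, 104), (95, 104), (96, 102), (97, 104), (98, 104), (99, 105), (100, 101), (101, 100), (102, 98), (103, 101), (104, 100), (105, 104), (106, 105), (107, 91), (108, 78), (109, 64), (110, 68), (111, 65), (112, 65), (113, 81), (114, 103), (115, 103), (116, 102), (117, 93), (118, 102), (119, 101), (120, 103), (121, 98), (122, 97), (123, 106), (124, 150), (125, 153), (126, 149), (127, 150), (128, 146), (129, 146)]
80 [142, 138, 138, 138, 143, 154, 91, 62, 69, 63, 57, 97, 106, 102, 100, 103, 104, 101, 102, 104, 103, 104, 104, 108, 101, 103, 107, 105, 105, 100, 103, 99, 102, 103, 98, 107, 103, 101, 108, 106, 106, 106, 108, 108, 102, 105, 106, 105, 103, 69, 88, 103, 98, 113, 147, 142, 137, 141, 135, 133, 137, 140]
92 [135, 132, 136, 160, 82, 54, 73, 66, 66, 106, 101, 102, 98, 109, 104, 103, 106, 102, 103, 103, 102, 103, 104, 105, 103, 106, 106, 100, 101, 102, 105, 105, 102, 101, 103, 101, 105, 102, 108, 107, 103, 105, 105, 103, 100, 108, 109, 109, 104, 61, 70, 55, 102, 102, 103, 93, 126, 150, 142, 136, 136, 143]
105 [144, 141, 140, 141, 137, 140, 105, 102, 103, 86, 99, 103, 109, 81, 56, 61, 112, 64, 61, 55, 109, 105, 105, 104, 106, 105, 103, 101, 105, 102, 109, 103, 99, 106, 101, 100, 103, 102, 109, 105, 111, 59, 69, 67, 66, 68, 77, 104, 108, 107, 95, 87, 99, 100, 101, 134, 142, 133, 133, 134, 138, 150]
```

Rim and foot edges agree on a centre about (0.438, 0.1475), which is 0.103 m ahead along tool x and -2.5 mm in tool y.

Emit:
{"method": "play_rows", "body": {
  "deltas": [
    [[0.07, -0.002, 0], [0, 0, 0]],
    [[0.14, -0.004, 0], [0, 0, 0]],
    [[0.19, -0.005, 0], [0, 0, 0]],
    [[0.206, -0.005, 0.03], [0, 0, 0]],
    [[0.206, -0.005, 0.08], [0, 0, 0]],
    [[0.206, -0.005, 0.13], [0, 0, 0]],
    [[0.206, -0.005, 0.17], [0, 0, 0]],
    [[0.206, -0.005, 0.2], [0, 0, 0]],
    [[0.206, -0.005, 0.213], [0, 0, 0]],
    [[0.206, -0.005, 0.219], [0, 0, 0]],
    [[0.206, -0.005, 0.221], [0, 0, 0]],
    [[0.206, -0.005, 0.221], [0, 0, 0]]
  ]
}}

```text
clock: 27.22
tool_pos: [0.4385, 0.1473, 0.3005]
tcp_rot: [0.0, 0.82, 0.572, 0.001]
force: [-0.8, 0.5, 0.2]
opening: 0.318
grip_force: 8.0
```

```bash
python3 - <<'E'
from h import *
s,M=pose(); p=s["tool_pos"]; print(p,s["force"])
for n in("scene","side"):
    d=cams.read_camera(n); h=cv2.cvtColor(d["img"],cv2.COLOR_BGR2HSV)
    a=project(d,[[.438,.1475,.1],[.438,.1475,.073],[*p[:2],.1]]); print(n,a.round(1))
    for dz in (.10,.115,.075,.002):
        u,v=project(d,[.438,.1475,dz])[0].round().astype(int)
        print(dz,v,u,[(int(x),int(h[v,x,1]),int(h[v,x,2])) for x in range(u-24,u+25,2)])
E
```

```text
[0.43853276 0.14731754 0.30047714] [-0.75189692  0.51012471  0.15156457]
scene [[355.6 159.2]
 [354.9 165.8]
 [355.6 159.3]]
0.1 159 356 [(332, 174, 160), (334, 175, 166), (336, 174, 166), (338, 175, 168), (340, 176, 164), (342, 173, 165), (344, 179, 164), (346, 176, 164), (348, 175, 162), (350, 170, 162), (352, 113, 190), (354, 78, 180), (356, 53, 150), (358, 53, 149), (360, 63, 150), (362, 136, 156), (364, 173, 158), (366, 175, 156), (368, 172, 156), (370, 175, 157), (372, 174, 157), (374, 162, 143), (376, 58, 93), (378, 33, 85), (380, 41, 80)]
0.115 155 356 [(332, 175, 157), (334, 170, 159), (336, 174, 157), (338, 172, 157), (340, 173, 159), (342, 173, 162), (344, 178, 165), (346, 174, 170), (348, 175, 172), (350, 176, 172), (352, 124, 194), (354, 86, 193), (356, 52, 151), (358, 54, 151), (360, 56, 151), (362, 116, 156), (364, 175, 160), (366, 175, 160), (368, 169, 161), (370, 172, 160), (372, 174, 161), (374, 173, 162), (376, 164, 149), (378, 68, 86), (380, 38, 81)]
0.075 165 355 [(331, 175, 165), (333, 174, 161), (335, 173, 159), (337, 173, 155), (339, 175, 150), (341, 172, 150)
[... 1768 characters left out ...]
338, 67, 106), (340, 90, 164), (342, 93, 175), (344, 94, 173), (346, 91, 168), (348, 93, 162), (350, 97, 152), (352, 95, 147), (354, 94, 139), (356, 71, 107), (358, 86, 83), (360, 72, 92), (362, 118, 143), (364, 155, 183), (366, 155, 179), (368, 157, 177), (370, 157, 177), (372, 157, 185)]
0.002 266 347 [(323, 158, 179), (325, 153, 178), (327, 155, 173), (329, 154, 174), (331, 91, 134), (333, 64, 120), (335, 61, 118), (337, 64, 115), (339, 76, 94), (341, 78, 91), (343, 77, 89), (345, 76, 87), (347, 79, 84), (349, 77, 80), (351, 81, 79), (353, 79, 77), (355, 74, 83), (357, 79, 110), (359, 83, 153), (361, 92, 169), (363, 91, 171), (365, 90, 170), (367, 91, 171), (369, 90, 170), (371, 91, 169)]
```

Both fixed views show the candle centred over the dish: rim 348–364 and candle 350–361 in scene, rim 334–362 and candle 339–355 in side. Lowering now.

Emit:
{"method": "play_rows", "body": {
  "deltas": [
    [[0, 0, 0.002], [0, 0, 0]],
    [[0, 0, 0.004], [0, 0, 0]],
    [[0, 0, 0.005], [0, 0, 0]],
    [[0, 0, 0.005], [0, 0, 0]]
  ]
}}

```text
clock: 27.65
tool_pos: [0.438, 0.1478, 0.2972]
tcp_rot: [0.0, 0.82, 0.573, 0.0]
force: [0.4, 0.6, -1.3]
opening: 0.317
grip_force: 8.0
```

Emit:
{"method": "play_rows", "body": {
  "deltas": [
    [[0, 0, 0.002], [0, 0, 0]],
    [[0, 0, 0.002], [0, 0, 0]],
    [[0, 0, 0.002], [0, 0, 0]]
  ]
}}

```text
clock: 27.9
tool_pos: [0.4382, 0.1478, 0.2967]
tcp_rot: [0.0, 0.82, 0.573, 0.0]
force: [-1.5, -0.2, 4.1]
opening: 0.315
grip_force: 8.0
```

Emit:
{"method": "play_rows", "body": {
  "deltas": [
    [[0, 0, -0.001], [0, 0, 0]],
    [[0, 0, -0.001], [0, 0, 0]],
    [[0, 0, -0.001], [0, 0, 0]],
    [[0, 0, -0.001], [0, 0, 0]],
    [[0, 0, -0.001], [0, 0, 0]],
    [[0, 0, -0.03], [0, 0, 0]],
    [[0, 0, -0.08], [0, 0, 0]],
    [[0, 0, -0.14], [0, 0, 0]],
    [[0, 0, -0.2], [0, 0, 0]],
    [[0, 0, -0.24], [0, 0, 0]],
    [[0, 0, -0.24], [0, 0, 0]]
  ],
  "grip": 0.6
}}

```text
clock: 28.82
tool_pos: [0.439, 0.1479, 0.4212]
tcp_rot: [0.002, 0.82, 0.573, 0.004]
force: [0.4, 0.3, 0.0]
opening: 0.602
grip_force: 0.0
```

Emit:
{"method": "play_rows", "body": {
  "deltas": [
    [[-0.07, 0, 0], [0, 0, 0]],
    [[-0.14, 0, 0], [0, 0, 0]],
    [[-0.21, 0, 0], [0, 0, 0]],
    [[-0.28, 0, 0], [0, 0, 0]],
    [[-0.28, 0, 0], [0, 0, 0]],
    [[-0.28, 0, 0], [0, 0, 0]]
  ]
}}

```text
clock: 29.32
tool_pos: [0.3894, 0.0151, 0.415]
tcp_rot: [-0.0, 0.821, 0.571, -0.0]
force: [0.1, 0.7, -0.0]
opening: 0.602
grip_force: 0.0
```

```bash
python3 - <<'E'
from h import *
A=cams.read_camera("scene");B=cams.read_camera("side"); W=cams.read_camera("wrist")
print(sensors.observe()["clock"],sensors.observe()["force"])
def silh(d):
    h=cv2.cvtColor(d["img"],cv2.COLOR_BGR2HSV); m=(h[...,1]<125)&(h[...,2]>120); return m
# candles: width & axis at three heights in each view, vs expected column from holder centre
for n,c,f,H,w in(("sq",(.646,.193),.02,.08,.046),("L",(.5573,-.3816),.02,.09,.066),("M",(.382,.2888),.045,.09,.048),("S",(.438,.1475),.07,.07,.03)):
    for nm,d in(("scene",A),("side",B)):
        m=silh(d); out=[]
        for z in(f+.02,f+H*.5,f+H*.85):
            u,v=project(d,[*c,z])[0]; vi=int(round(v)); row=m[vi]; k=int(round(u)); 
            if not row[k]: k=k+2 if row[k+2] else k-2
            a=b=k
            while row[a-1]: a-=1
            while row[b+1]: b+=1
            out.append((round(u-(a+b)/2,1),b-a+1))
        print(n,nm,out)
h=cv2.cvtColor(W["img"],cv2.COLOR_BGR2HSV);top=(h[...,1]<100)&(h[...,2]>225)
for c in blobs(top,250):
    print(cv2.boundingRect(c),ransac(plane(W,c[:,0],.14),.015),ransac(plane(W,c[:,0],.135),.024),ransac(plane(W,c[:,0],.11),.033))
E
```

```text
29.4667 [ 0.1280025  -0.2671766   0.58519034]
sq scene [(np.float64(-0.9), 24), (np.float64(-0.7), 24), (np.float64(-0.9), 24)]
sq side [(np.float64(1.6), 30), (np.float64(1.0), 30), (np.float64(-0.2), 30)]
L scene [(np.float64(0.9), 29), (np.float64(1.0), 30), (np.float64(0.3), 29)]
L side [(np.float64(-0.3), 21), (np.float64(0.2), 22), (np.float64(0.2), 22)]
M scene [(np.float64(-1.5), 14), (np.float64(-2.4), 12), (np.float64(-1.4), 15)]
M side [(np.float64(-0.3), 30), (np.float64(-0.1), 31), (np.float64(-0.6), 32)]
S scene [(np.float64(-0.7), 11), (np.float64(-0.8), 10), (np.float64(-1.1), 10)]
S side [(np.float64(-0.1), 19), (np.float64(0.5), 16), (np.float64(0.7), 16)]
(312, 16, 30, 53) (array([0.4337, 0.1459]), np.float64(0.018), np.int64(66), 133) (array([0.4273, 0.1478]), np.float64(0.0246), np.int64(65), 133) (array([0.4257, 0.1555]), np.float64(0.0297), np.int64(57), 133)
```

All four candles read upright and centred in both fixed views, and the arm is clear of everything, so I hand in.

```bash
python3 -c "
from cell import sign_off
print(sign_off())"
```

```text
the job is handed in; nothing more can be done
None
```

The job is handed in: all four ivory candles were set down in order (square, large, medium, small) on their matching holders. My final camera check showed them upright and centred, with the arm clear, at about 29.5 s on the clock.

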